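# Re-arm the burn-in bay

## Task

Push the black heatsink sled by its yellow end along its guide rails until it is fully home against the blue end stop. Then press the two green reset buttons on the grey interlock console down together, one with each fingertip, hold both down for at least two seconds, release both and move clear. Only push and press: do not lift the sled, leave the red stop button unpressed, never press one green button on its own or before the sled is home, and leave everything else on the bench where it is.

Things in the scene. Friction and masses are not known exactly. Their poses are not given: they have to be found in the camera images.
- bay: Fixed burn-in bay: light grey base plate 260 (x) x 110 (y) x 8 mm, two black guide rails along x (inner faces 74 mm apart, tops 24 mm above the bench) and a blue end stop at +x, 50 mm high, inner face at x +100 mm. Origin: centre of the underside, on the bench. x runs along the rails to the stop, z up. The -x end is open for a finger. Yaw up to 0.35 rad; left or right of the console.
- bay_home (a point): Where the sled's origin lies when it is fully home: bay frame (60, 0, 8) mm; axes as the bay's.
- sled: Loose black sled between the rails, 80 (x) x 70 (y) x 25 mm, a finned heatsink on it (x -14 to +30 mm, top 61 mm over its underside); 0.25 to 0.5 kg. Origin: centre of its underside, 8 mm above the bench. x points to the stop. The flat yellow push face, 25 mm high, is its -x end, x -40 mm. Starts 70 to 105 mm short of home; slides with friction at about 2 to 7 N, stays where left.
- console: Fixed grey interlock console, 160 (x) x 150 (y) x 45 mm. Origin: centre of the underside, on the bench; x away from the robot, yaw up to 0.35 rad. On top: two green buttons on a white strip on the near (-x) half, a red stop button in a yellow collar on the far half (centre x +45, y -40 mm, top 67 mm above the bench).
- pair_mid (a point): Half-way between the two green buttons, at the height of their tops (69 mm above the bench); axes as the console's. Button centres at y +31 and -31 mm from it, 62 mm apart. Each green cap is 28 mm across, flat, 12 mm out of a black collar 44 mm across, and travels 8 mm straight down.
- reset_l (a joint): Left (+y) green button, m: 0 up, 0.008 fully down. Sprung: about 1.2 N starts it, 4 N holds it fully down; comes up by itself. Pressed beyond 0.004, released below 0.001.
- reset_r (a joint): Right (-y) green button, the same.
- stop (a joint): Red stop button, m: 0 up, 0.006 fully down; to stay up.
- screwdriver: Bystander: loose screwdriver 160 mm long, lying between bay and console.
- multimeter: Bystander: loose yellow multimeter 85 x 170 x 34 mm.
- bulb: Bystander: loose clear 90 mm square stand with a round white lamp bulb, 116 mm high.
- spare_heatsink: Bystander: loose bare aluminium heatsink, 60 x 50 x 60 mm.
- solder_reel: Bystander: loose metal reel, 60 mm across, 35 mm high.
- parts_tray: Bystander: loose blue parts tray 110 x 90 x 30 mm.

How it is judged:
On the way, in this order (a step that is already met when the one before it is completed fails the run):
1. the sled is fully home against the end stop (within 4 mm) (x of sled in the frame of bay above 0.056 m), for 0.2 s.
2. both green buttons are held down together by the fingers (each beyond 4 mm) for two seconds, with the sled home (value of joint each of reset_l, reset_r above 0.004 m and contact force between the fingers and console above 1 N and x of sled in the frame of bay above 0.056 m), for 2 s.
3. both green buttons are released (value of joint each of reset_l, reset_r below 0.001 m), for 0.1 s.
At the end, for the whole second after the job is handed in: The sled rests flat between the rails, within 4 mm of the end stop; both green buttons and the red one are up (within 1 mm) (all of step 3 and x of sled in the frame of bay above 0.056 m and linear speed of sled below 0.01 m/s and height (world z) of sled below 0.012 m and angle between sled's own z axis and vertical below 0.1 rad and value of joint stop below 0.001 m); the robot touches nothing.
It fails at once if the sled is lifted (over 10 mm) or tipped (height (world z) of sled above 0.018 m or angle between sled's own z axis and vertical above 0.25 rad).
It fails at once if one green button is pressed (beyond 5.5 mm) while the other is up (under 0.8 mm) ((value of joint reset_l above 0.0055 m and value of joint reset_r below 0.0008 m) or (value of joint reset_r above 0.0055 m and value of joint reset_l below 0.0008 m)).
It fails at once if a green button is pressed before the sled is home (value of joint any of reset_l, reset_r above 0.004 m and x of sled in the frame of bay below 0.054 m).
It fails at once if the red stop button is pressed (value of joint stop above 0.003 m).
It fails at once if another thing on the bench is moved by more than 20 mm (distance of any of screwdriver, multimeter, bulb, spare_heatsink, solder_reel, parts_tray from where it was at the start of the episode above 0.02 m).
It also fails if it takes over 51 s, if anything falls off the work surface, if the arm or the gripper's body presses on something with over 40 N, if the wrist force passes 120 N, or if a joint passes its speed limit or range.

## Robot

A 7-joint arm with a two-finger parallel gripper is mounted at the origin on the work surface. World frame = base frame: x ahead of the robot, y to its left, z up, the work surface at z = 0. Lengths are in m, angles in rad, forces in N, time in s.
With the tool pointing down it reaches from about 0.4 to 0.85 m from the base axis. Payload 4.5 kg.
Tool frame: the origin (TCP) lies at the very end of the fingers, on their centre line; the grasp point (between the pads) lies 19 mm behind it; z points along the fingers, y is the line along which they close (so a half turn about z gives the same grasp; the last joint's range is limited). The gripper opens to 88 mm and grips with 3 to 60 N. Pads are 18 mm wide; open, the fingers measure 123 mm over their backs; the gripper's body (75 mm by 187 mm) begins 45 mm behind the grasp point.
Start: joints at [1.278, 0.689, -0.195, 1.565, 0.157, 0.902, -0.215], TCP at [0.201, -0.592, 0.239] pointing down, gripper open.
Joint ranges: [-3.01, 3.01], [-0.46, 2.08], [-1.47, 1.51], [0.13, 2.56], [-1, 4.14], [0.04, 2.09], [-2.66, 2.66]. Speed limits (rad/s): [2.57, 2.57, 3.14, 3.14, 3.14, 3.14, 3.14].

## Interface

Orientations are given as a unit quaternion [x, y, z, w].
In Python, from plant import r gives the robot as it stands. The module is installed in compiled form; this text tells all that it offers.
- The arm moves only by the tool step_arm, never from a script. Its argument "increments" is a list of rows, each a list of 2 entries, a list of its own where there are three numbers: the shift along the world's x, y, z in cm, then the turn, a rotation vector about the world's x, y, z in degrees. A call has exactly 10 rows; each row shifts and turns the commanded pose from where the row before left it; what a row does not reach is not made up. A row lasts 1/10 s, in which the tool goes at most 50 mm and 8.59 degrees, less where a joint would pass 70% of its speed; a pose out of reach is approached as far as the arm can. A call is refused whole if a number of a shift passes 5 or a number of a turn 8.59, either way. A call with a gripper value outside its range is refused whole. "fingers" is the opening, from 0 (shut) to 1 (fully open), set as the call begins (left out, the last holds). The fingers move at their own pace and stop on an object; "grip_force" is the grip in N (left out, the last holds). Time passes only in rows, so rows that do not move let the fingers close, or fill a call up. It gives the time, the measured TCP pose, the force, the opening and the grip force at its end, in the units of the state.
- r.get_state(): the state, without advancing time (a new reading comes with each control period).
- r.snapshot(name): name is "scene" or "top" or "wrist"; returns (picture, depth): 480x640x3 uint8, red, green, blue; 480x640 float32, m along the optical axis (not along the pixel's ray), 0 where there is no reading.
- r.calibration(name): a dict with "fov_y" (degrees; the focal length in pixels is half the picture's height over the tangent of half this angle, whatever the lens; pixels are square), "cx", "cy" (the principal point, pixels), "R" (3x3) and "t" (3): a world point X has camera coordinates R X + t. Camera axes: x right, y down, z forward; pixel columns grow to the right and rows downward; lengths in m; the calibration is good to about 2 mm. A picture is of the moment at which its call begins: read the wrist's pose just before it. calibration takes no time and is no camera call; for the wrist camera it gives the pose at the moment of the call.
- r.finish_job(): hands the job in; it is judged then, once.
The state is a dict: "clock": time; "q": joint angles; "qd": joint speeds; "joint_torque": joint torques, N m; "tool_pos": TCP position; "eef_rot": TCP orientation; "contact_force": force on the tool from outside, world axes, zero at the start; "moment": the same for the moment, N m; "opening": opening from 0.0 (shut) to 1.0 (fully open); "finger_force": force on a finger pad.
Only numpy, scipy, OpenCV 4.12 (cv2) and the standard library are available. Lean on these libraries where they do the work, as an engineer would, in place of code of your own. Each camera call takes 0.05 s, during which the arm holds its last target. There are 200 camera calls.

## Working session

There is one attempt and no reset: what is moved stays moved. The work goes in short steps, Python scripts to look and compute and a tool call to move; the robot and the scene stay as the last step left them, time stands still between calls to the robot, and variables do not carry over. Pictures are saved under pics/ and viewed, at most 10 in all, crops included, and the job is handed in when it is done.

Besides the shell and the picture viewer there is one more tool, called by a JSON object that holds its "name" and its "arguments", one argument or row to a line. step_arm: Moves the arm, as the interface text tells. Its arguments: {"type":"object","properties":{"increments":{"type":"array","items":{"type":"array"}},"fingers":{"type":"number"},"grip_force":{"type":"number"}},"required":["increments"]}

```bash
mkdir -p pics
python3 - <<'E'
from plant import r
import numpy as np,cv2
for n in("top","scene"):
    p,d=r.snapshot(n);c=r.calibration(n);np.savez(f"pics/{n}.npz",p=p,d=d,**c)
    cv2.imwrite(f"pics/{n}1.png",p[:,:,::-1]);print(n,c)
s=r.get_state();print(s["clock"],s["tool_pos"],s["eef_rot"],s["contact_force"],s["opening"])
E
```

```text
top {'fov_y': 52.69096849410744, 'cx': 329.0192361783206, 'cy': 238.54541525197388, 'R': array([[ 0.0280643 , -0.9995675 ,  0.00878669],
       [-0.99561407, -0.02873595, -0.08903293],
       [ 0.08924692, -0.00624951, -0.99598993]]), 't': array([-0.0372815 ,  0.58943213,  1.13451196])}
scene {'fov_y': 55.660101241129745, 'cx': 304.1967133195434, 'cy': 237.93803576025644, 'R': array([[-0.55117446,  0.83437824,  0.00443385],
       [ 0.55472712,  0.37040132, -0.74503737],
       [-0.62328528, -0.40818599, -0.66700799]]), 't': array([ 0.33406022, -0.27085198,  1.55180228])}
0.1 [ 0.20038941 -0.59142992  0.23801393] [ 9.86679958e-01  1.62671495e-01 -1.93129095e-04 -7.79685713e-04] [ 0.31953598  0.08385273 -0.28475554] 1.0000044797930612
```

View pics/top1.png

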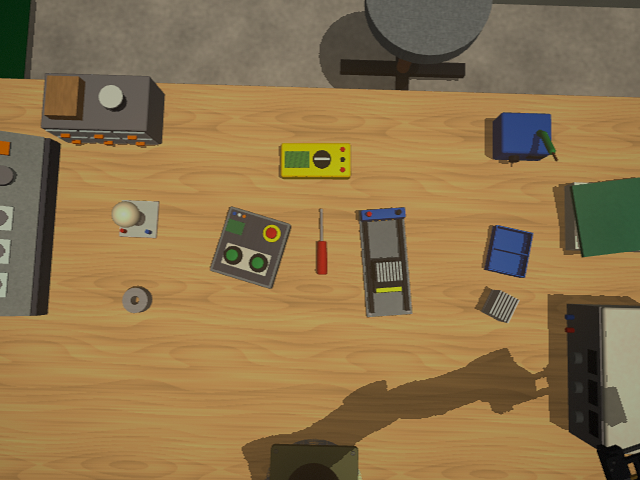

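View pics/scene1.png

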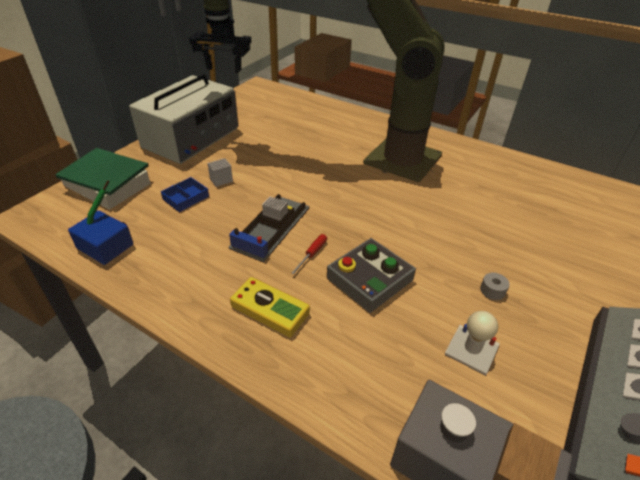

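The top view shows the bay at about (385,262) with the stop at (382,213), and the sled's yellow end at about (389,290). The green buttons are at about (233,255) and (258,263), and the red one is at (272,233). The scene view shows the same layout from the far side. I'll enlarge both views.

Run:
```python
import cv2
a=cv2.imread("pics/top1.png")[195:325,205:420];cv2.imwrite("pics/topc.png",cv2.resize(a,None,fx=3.7,fy=3.7,interpolation=cv2.INTER_CUBIC))
a=cv2.imread("pics/scene1.png")[185:315,225:420];cv2.imwrite("pics/scenec.png",cv2.resize(a,None,fx=4,fy=4,interpolation=cv2.INTER_CUBIC))
```

```text
(no output)
```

View pics/topc.png

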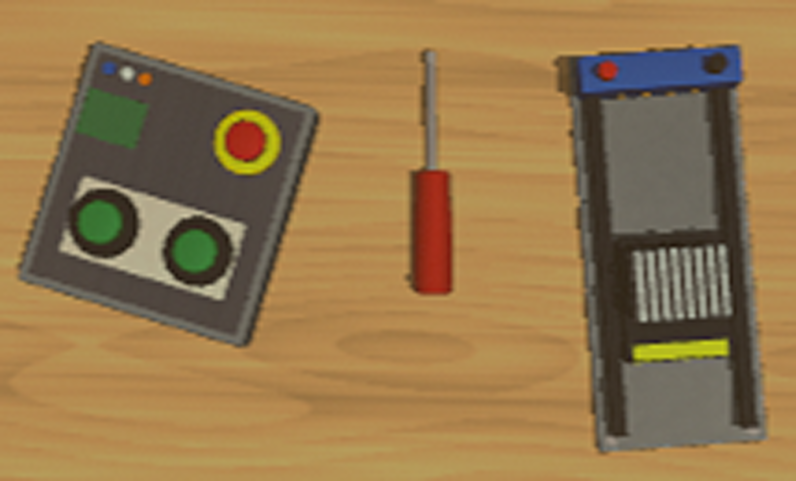

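View pics/scenec.png

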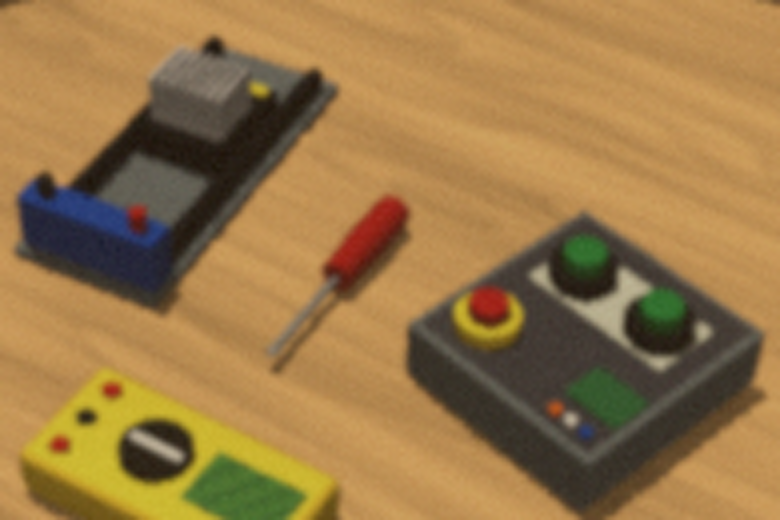

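The crops give these pixels. In the top crop, the caps are at (100,222) and (195,250), the yellow strip runs from (632,352) to (728,346), and the rails' inner edges run (628,435)–(603,97) and (735,430)–(711,90). In the scene crop, the caps are at (662,305) and (587,250), and the yellow spot is at (260,90).

```bash
cat > h.py <<'E'
import numpy as np
def load(n):
    z=np.load(f"pics/{n}.npz");f=240/np.tan(np.radians(float(z['fov_y']))/2);return dict(z,f=f)
def ray(c,u,v):
    d=c['R'].T@np.array([(u-c['cx'])/c['f'],(v-c['cy'])/c['f'],1]);return -c['R'].T@c['t'],d
def atz(c,u,v,z):
    o,d=ray(c,u,v);return o+d*(z-o[2])/d[2]
def dep(c,u,v):
    o,d=ray(c,u,v);return o+d*c['d'][int(round(v)),int(round(u))]
def tri(a,b):
    A=0;B=0
    for o,d in(a,b):
        d=d/np.linalg.norm(d);P=np.eye(3)-np.outer(d,d);A=A+P;B=B+P@o
    return np.linalg.solve(A,B)
E
python3 - <<'E'
from h import *
np.set_printoptions(precision=4,suppress=True)
T=load("top");S=load("scene")
t=lambda x,y:((x-1.35)/3.7+205,(y-1.35)/3.7+195)
s=lambda x,y:((x-1.5)/4+225,(y-1.5)/4+185)
L,R=[tri(ray(T,*t(*a)),ray(S,*s(*b))) for a,b in(((100,222),(662,305)),((195,250),(587,250)))]
print("tri",L,R,(L+R)/2,np.linalg.norm(L-R))
for a in((100,222),(195,250)):print("z69",atz(T,*t(*a),.069),"dep",dep(T,*t(*a)))
for b in((662,305),(587,250)):print("Sz69",atz(S,*s(*b),.069),"dep",dep(S,*s(*b)))
v=atz(T,*t(100,222),.069)-atz(T,*t(195,250),.069);print("yaw",np.arctan2(-v[0],v[1]))
for a in((22,272),(245,343),(318,115),(97,45)):print("con",atz(T,*t(*a),.045))
for n,a in dict(yl=(632,352),yr=(728,346),ym=(680,350)).items():print(n,atz(T,*t(*a),.033),dep(T,*t(*a)))
print("yS",tri(ray(T,*t(680,350)),ray(S,*s(260,90))),dep(S,*s(260,90)))
for a in((628,435),(603,97),(735,430),(711,90)):print("rail",atz(T,*t(*a),.024))
for a in((600,450),(763,438)):print("base",atz(T,*t(*a),.008))
for a in((580,95),(741,83),(577,57),(739,46)):print("stop",atz(T,*t(*a),.05),dep(T,*t(*a)))
E
```

```text
tri [0.5427 0.203  0.0679] [0.5266 0.1437 0.0697] [0.5347 0.1733 0.0688] 0.061437218871034885
z69 [0.5429 0.2022 0.069 ] dep [0.543  0.2026 0.0673]
z69 [0.5272 0.1426 0.069 ] dep [0.5273 0.143  0.0663]
Sz69 [0.5434 0.2038 0.069 ] dep [0.5466 0.2048 0.0722]
Sz69 [0.5252 0.1445 0.069 ] dep [0.526  0.1448 0.0697]
yaw -0.25741628280180257
con [0.5111 0.2546 0.045 ]
con [0.4704 0.1121 0.045 ]
con [0.6164 0.0712 0.045 ]
con [0.6573 0.214  0.045 ]
yl [ 0.4714 -0.1335  0.033 ] [ 0.4714 -0.1339  0.029 ]
yr [ 0.4769 -0.1947  0.033 ] [ 0.4769 -0.1947  0.0333]
ym [ 0.4735 -0.1641  0.033 ] [ 0.4735 -0.1641  0.0331]
yS [ 0.4678 -0.155   0.0281] [ 0.4725 -0.138   0.0369]
rail [ 0.4184 -0.1329  0.024 ]
rail [ 0.636  -0.1123  0.024 ]
rail [ 0.4234 -0.2014  0.024 ]
rail [ 0.6426 -0.1826  0.024 ]
base [ 0.4073 -0.1165  0.008 ]
base [ 0.4179 -0.2223  0.008 ]
stop [ 0.6335 -0.0954  0.05  ] [ 0.6376 -0.0977  0.0178]
stop [ 0.6442 -0.1979  0.05  ] [ 0.6513 -0.2063 -0.0013]
stop [ 0.6578 -0.0929  0.05  ] [ 0.6637 -0.0957  0.0108]
stop [ 0.668  -0.1963  0.05  ] [ 0.6679 -0.1962  0.0505]
```

{"name": "step_arm", "arguments": {
  "increments": [
    [[1.6, 2.9, -0.3], [0, 0, -1.33]],
    [[1.6, 2.9, -0.3], [0, 0, -1.33]],
    [[1.6, 2.9, -0.3], [0, 0, -1.33]],
    [[1.6, 2.9, -0.3], [0, 0, -1.33]],
    [[1.6, 2.9, -0.3], [0, 0, -1.33]],
    [[1.6, 2.9, -0.3], [0, 0, -1.33]],
    [[1.6, 2.9, -0.3], [0, 0, -1.33]],
    [[1.6, 2.9, -0.3], [0, 0, -1.33]],
    [[1.6, 2.9, -0.3], [0, 0, -1.33]],
    [[1.6, 2.9, -0.3], [0, 0, -1.33]]
  ],
  "fingers": 0,
  "grip_force": 20
}}

```text
clock: 1.1
tool_pos: [0.361, -0.3007, 0.2085]
eef_rot: [0.999, 0.047, -0.0, -0.0]
contact_force: [0.4, 1.0, -0.8]
opening: 0.119
finger_force: 0.0
```

{"name": "step_arm", "arguments": {
  "increments": [
    [[1.5, 2.7, -0.5], [0, 0, 0]],
    [[1.5, 2.7, -0.5], [0, 0, 0]],
    [[1.5, 2.7, -0.5], [0, 0, 0]],
    [[1.5, 2.7, -0.5], [0, 0, 0]],
    [[1.5, 2.7, -0.5], [0, 0, 0]],
    [[0, 0, -2], [0, 0, 0]],
    [[0, 0, -2], [0, 0, 0]],
    [[0, 0, -2], [0, 0, 0]],
    [[0, 0, -2], [0, 0, 0]],
    [[0, 0, -2], [0, 0, 0]]
  ]
}}

```text
clock: 2.1
tool_pos: [0.4357, -0.1668, 0.0828]
eef_rot: [0.999, 0.047, -0.0, -0.0]
contact_force: [-0.7, -0.0, 0.4]
opening: 0.004
finger_force: 0.0
```

Run:
```python
from plant import r
import numpy as np,cv2
s=r.get_state();p,d=r.snapshot("wrist");c=r.calibration("wrist");np.savez("pics/w1.npz",p=p,d=d,**c)
cv2.imwrite("pics/w1.png",p[:,:,::-1]);print(s["tool_pos"],s["contact_force"],s["opening"])
```

```text
[ 0.43571453 -0.16683327  0.082826  ] [-0.73662    -0.045223    0.37520143] 0.0035406185899733746
```

View pics/w1.png

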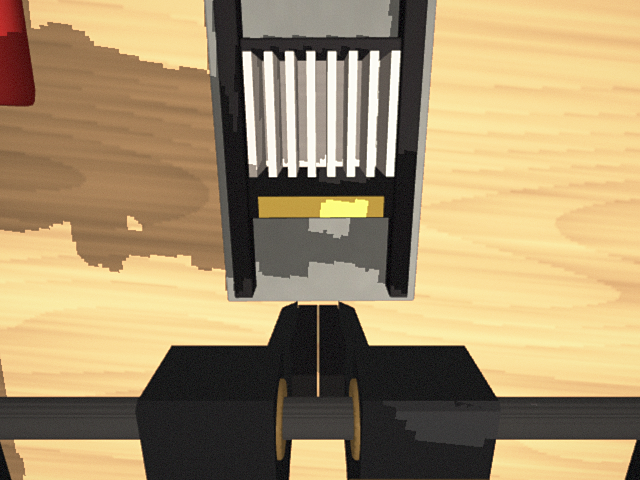

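The wrist view shows the closed fingertips at (318,303), centred between the rails' inner edges (columns 254 and 388). The yellow end lies ahead, at rows 197–217. Next I go down behind it.

{"name": "step_arm", "arguments": {
  "increments": [
    [[0, 0, -1.3], [0, 0, 0]],
    [[0, 0, -1.3], [0, 0, 0]],
    [[0, 0, -1.3], [0, 0, 0]],
    [[0, 0, -1.3], [0, 0, 0]],
    [[0, 0, -1.1], [0, 0, 0]],
    [[0.5, 0.05, 0], [0, 0, 0]],
    [[0.5, 0.05, 0], [0, 0, 0]],
    [[0.5, 0.05, 0], [0, 0, 0]],
    [[0.5, 0.05, 0], [0, 0, 0]],
    [[0.5, 0.05, 0], [0, 0, 0]]
  ]
}}

```text
clock: 3.15
tool_pos: [0.4588, -0.1645, 0.0211]
eef_rot: [0.999, 0.047, -0.002, -0.0]
contact_force: [-5.6, -0.4, 5.1]
opening: 0.007
finger_force: 2.7
```

{"name": "step_arm", "arguments": {
  "increments": [
    [[0.8, 0.08, 0], [0, 0, 0]],
    [[0.8, 0.08, 0], [0, 0, 0]],
    [[0.8, 0.08, 0], [0, 0, 0]],
    [[0.8, 0.08, 0], [0, 0, 0]],
    [[0.8, 0.08, 0], [0, 0, 0]],
    [[0.8, 0.07, 0], [0, 0, 0]],
    [[0.8, 0.07, 0], [0, 0, 0]],
    [[0.8, 0.07, 0], [0, 0, 0]],
    [[0.6, 0.06, 0], [0, 0, 0]],
    [[0.4, 0.04, 0], [0, 0, 0]]
  ]
}}

```text
clock: 4.15
tool_pos: [0.5336, -0.1575, 0.0209]
eef_rot: [0.999, 0.047, -0.001, 0.0]
contact_force: [-4.6, 0.3, 5.1]
opening: 0.009
finger_force: 2.7
```

{"name": "step_arm", "arguments": {
  "increments": [
    [[0.2, 0.02, 0], [0, 0, 0]],
    [[0.2, 0.02, 0], [0, 0, 0]],
    [[0.2, 0.02, 0], [0, 0, 0]],
    [[0.1, 0.01, 0], [0, 0, 0]],
    [[0.1, 0.01, 0], [0, 0, 0]],
    [[0.1, 0.01, 0], [0, 0, 0]],
    [[0.1, 0.01, 0], [0, 0, 0]],
    [[0.1, 0.01, 0], [0, 0, 0]],
    [[0.1, 0.01, 0], [0, 0, 0]],
    [[0.1, 0.01, 0], [0, 0, 0]]
  ]
}}

```text
clock: 5.15
tool_pos: [0.5464, -0.1562, 0.0208]
eef_rot: [0.999, 0.047, -0.001, -0.0]
contact_force: [-5.1, -0.9, 4.9]
opening: 0.004
finger_force: 2.8
```

{"name": "step_arm", "arguments": {
  "increments": [
    [[0.1, 0.01, 0], [0, 0, 0]],
    [[0.1, 0.01, 0], [0, 0, 0]],
    [[0.1, 0.01, 0], [0, 0, 0]],
    [[0.1, 0.01, 0], [0, 0, 0]],
    [[0.1, 0.01, 0], [0, 0, 0]],
    [[0.1, 0.01, 0], [0, 0, 0]],
    [[0.1, 0.01, 0], [0, 0, 0]],
    [[0.1, 0.01, 0], [0, 0, 0]],
    [[0, 0, 0], [0, 0, 0]],
    [[0, 0, 0], [0, 0, 0]]
  ]
}}

```text
clock: 6.15
tool_pos: [0.5486, -0.156, 0.0206]
eef_rot: [0.999, 0.047, -0.007, -0.0]
contact_force: [-14.0, -0.5, 12.2]
opening: 0.007
finger_force: 7.3
```

{"name": "step_arm", "arguments": {
  "increments": [
    [[-1, -0.1, 0], [0, 0, 0]],
    [[-1, -0.1, 0], [0, 0, 0]],
    [[-1, -0.1, 0], [0, 0, 0]],
    [[0, 0, 2], [0, 0, 0]],
    [[0, 0, 3], [0, 0, 0]],
    [[0, 0, 3], [0, 0, 0]],
    [[0, 0, 3], [0, 0, 0]],
    [[0, 0, 3], [0, 0, 0]],
    [[0, 0, 0], [0, 0, 0]],
    [[0, 0, 0], [0, 0, 0]]
  ]
}}

```text
clock: 7.15
tool_pos: [0.5262, -0.1582, 0.1611]
eef_rot: [0.999, 0.047, 0.001, 0.0]
contact_force: [0.4, 0.1, -0.1]
opening: 0.004
finger_force: 0.0
```

Run:
```python
from plant import r
import numpy as np,cv2
s=r.get_state();p,d=r.snapshot("wrist");c=r.calibration("wrist");np.savez("pics/w2.npz",p=p,d=d,**c)
cv2.imwrite("pics/w2.png",p[:,:,::-1]);print(s["tool_pos"],s["contact_force"],s["opening"])
```

```text
[ 0.52616136 -0.15820455  0.16109737] [ 0.3947644   0.12246301 -0.1434002 ] 0.004319134858313926
```

View pics/w2.png

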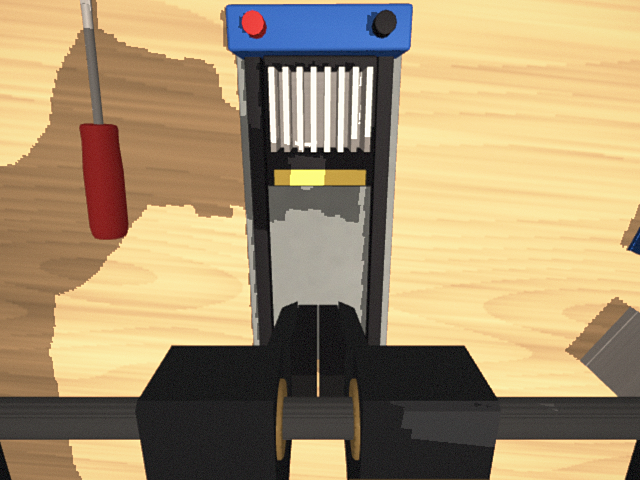

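The sled looks home: fins at rows 66–152, right behind the stop's near edge at row 54, and the yellow back edge at row 186. I'll check the distance, which should be 80 mm.

Run:
```python
from h import *
W=load("w2");x=np.array([.9955,.095,0]);y=np.array([-.095,.9955,0])
for n,a in dict(yel170=(320,170,.033),yel186=(320,186,.033),st=(320,54,.05),stfar=(318,5,.05),near=(318,303,.161)).items():
    p=atz(W,*a);print(n,p,(p-[.5405,-.1565,0])@x, dep(W,a[0],a[1]))
for v in range(166,192,2):print(v,dep(W,340,v).round(4))
```

```text
yel170 [ 0.56831848 -0.1555015   0.033     ] 0.027788155941989988 [ 0.5684257  -0.15548656  0.0337751 ]
yel186 [ 0.55781907 -0.15653814  0.033     ] 0.01723751300036868 [ 0.55349056 -0.15710296  0.00850329]
st [ 0.63555564 -0.14876758  0.05      ] 0.09536247148235262 [ 0.63729007 -0.14868132  0.03485312]
stfar [ 0.65983855 -0.14527014  0.05      ] 0.11986836216311307 [ 0.66009341 -0.14524659  0.04878132]
near [ 0.53496854 -0.15729677  0.161     ] -0.00558225757044262 [ 0.4605227  -0.16468669  0.00873001]
166 [ 0.572  -0.1683  0.0318]
168 [ 0.5708 -0.1684  0.0326]
170 [ 0.5696 -0.1686  0.0328]
172 [ 0.5683 -0.1687  0.0334]
174 [ 0.567  -0.1688  0.033 ]
176 [ 0.5656 -0.1691  0.0322]
178 [ 0.5645 -0.1691  0.0336]
180 [ 0.5631 -0.1693  0.0331]
182 [ 0.5617 -0.1695  0.033 ]
184 [ 0.5604 -0.1696  0.033 ]
186 [ 0.5546 -0.1716  0.007 ]
188 [ 0.5533 -0.1717  0.0074]
190 [ 0.5517 -0.1719  0.0071]
```

Stop face to yellow edge measures about 78 mm, so the sled is home within measuring error, which agrees with the force rise. Next I move to just short of the buttons for a close look.

{"name": "step_arm", "arguments": {
  "increments": [
    [[-0.68, 3.5, 0], [0, 0, -2.09]],
    [[-0.68, 3.5, 0], [0, 0, -2.09]],
    [[-0.68, 3.5, 0], [0, 0, -2.09]],
    [[-0.68, 3.5, 0], [0, 0, -2.09]],
    [[-0.68, 3.5, 0], [0, 0, -2.09]],
    [[-0.68, 3.5, 0], [0, 0, -2.09]],
    [[-0.68, 3.5, 0], [0, 0, -2.09]],
    [[-0.68, 3.5, 0], [0, 0, -2.09]],
    [[-0.68, 3.5, 0], [0, 0, -2.09]],
    [[-0.68, 3.5, 0], [0, 0, -2.09]]
  ],
  "fingers": 0.506
}}

```text
clock: 8.2
tool_pos: [0.4565, 0.1928, 0.1593]
eef_rot: [0.991, -0.135, -0.001, 0.001]
contact_force: [0.3, -0.6, 0.3]
opening: 0.506
finger_force: 0.0
```

{"name": "step_arm", "arguments": {
  "increments": [
    [[0, 0, 0], [0, 0, 0]],
    [[0, 0, 0], [0, 0, 0]],
    [[0, 0, 0], [0, 0, 0]],
    [[0, 0, 0], [0, 0, 0]],
    [[0, 0, 0], [0, 0, 0]],
    [[0, 0, 0], [0, 0, 0]],
    [[0, 0, 0], [0, 0, 0]],
    [[0, 0, 0], [0, 0, 0]],
    [[0, 0, 0], [0, 0, 0]],
    [[0, 0, 0], [0, 0, 0]]
  ]
}}

```text
clock: 9.2
tool_pos: [0.4577, 0.1918, 0.1608]
eef_rot: [0.991, -0.135, 0.0, 0.0]
contact_force: [-0.2, 0.2, -0.6]
opening: 0.505
finger_force: 0.0
```

Run:
```python
from plant import r
import numpy as np,cv2
s=r.get_state();p,d=r.snapshot("wrist");c=r.calibration("wrist");np.savez("pics/w3.npz",p=p,d=d,**c)
cv2.imwrite("pics/w3.png",p[:,:,::-1]);print(s["tool_pos"],s["eef_rot"],s["contact_force"],s["opening"])
```

```text
[0.45765878 0.19180277 0.16078013] [ 9.90899468e-01 -1.34604022e-01  2.64325351e-05  1.24049281e-05] [-0.19294368  0.16423039 -0.56599371] 0.5054821195580275
```

View pics/w3.png

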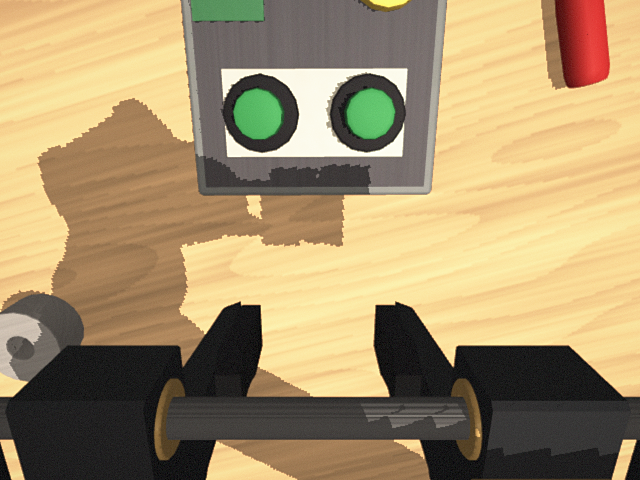

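The wrist view shows the caps at (260,113) and (371,113), with the console square to the image. The fingertips are tapered: their end faces span columns 240–261 and 375–398, so the tips need a bit more opening to be 62 mm apart.

Run:
```python
from h import *
import cv2
W=load("w3");h=cv2.cvtColor(W['p'],cv2.COLOR_RGB2HSV)
m=cv2.inRange(h,(45,90,60),(80,255,255));m[:60]=0
n,l,st,ce=cv2.connectedComponentsWithStats(m);P=[]
for i in range(1,n):
    if st[i,4]>800:P.append(atz(W,*ce[i],.069));print(ce[i],st[i],P[-1],dep(W,*ce[i]))
L,R=sorted(P,key=lambda p:-p[1]);v=L-R;print((L+R)/2,np.linalg.norm(v),np.arctan2(-v[0],v[1]))
for u in(240,261,375,398):print(u,atz(W,u,303,.161))
a=[atz(W,u,303,.161) for u in(240,261,375,398)];print([np.linalg.norm(a[i]-a[i+1]) for i in range(3)])
```

```text
[369.78152493 113.36461388] [ 345   87   51   53 2046] [0.52591488 0.14318967 0.069     ] [0.52590048 0.14315031 0.06865341]
[258.19423077 113.64326923] [ 233   88   51   52 2080] [0.54197482 0.20214834 0.069     ] [0.54197939 0.20217199 0.06882354]
[0.53394485 0.17266901 0.069     ] 0.0611068478831485 -0.2659411299561294
240 [0.47459508 0.21830078 0.161     ]
261 [0.47242685 0.21042362 0.161     ]
375 [0.46065399 0.16765284 0.161     ]
398 [0.45827825 0.1590218  0.161     ]
[np.float64(0.008170125555949741), np.float64(0.04436147006987006), np.float64(0.008952038006821584)]
```

{"name": "step_arm", "arguments": {
  "increments": [
    [[1.5, -0.4, 0], [0, 0, 0]],
    [[1.5, -0.4, 0], [0, 0, 0]],
    [[1.5, -0.4, 0], [0, 0, 0]],
    [[1.5, -0.4, 0], [0, 0, 0]],
    [[1.63, -0.33, 0], [0, 0, 0]],
    [[0, 0, -1.5], [0, 0, 0]],
    [[0, 0, -1.5], [0, 0, 0]],
    [[0, 0, -1.5], [0, 0, 0]],
    [[0, 0, -1.5], [0, 0, 0]],
    [[0, 0, -1.0], [0, 0, 0]]
  ],
  "fingers": 0.6
}}

```text
clock: 10.25
tool_pos: [0.5335, 0.1724, 0.0897]
eef_rot: [0.991, -0.135, -0.001, 0.0]
contact_force: [-0.6, 0.7, -0.3]
opening: 0.6
finger_force: 0.0
```

Run:
```python
from plant import r
import numpy as np,cv2
p,d=r.snapshot("wrist")
s=r.get_state();cv2.imwrite("pics/w4.png",p[:,:,::-1]);print(s["tool_pos"],s["eef_rot"],s["contact_force"],s["opening"])
```

```text
[0.53284932 0.17222656 0.08861742] [ 9.90908329e-01 -1.34529981e-01 -1.36514006e-03  7.10355973e-04] [-0.42085247  0.2784754  -0.34145907] 0.5990606874107516
```

View pics/w4.png

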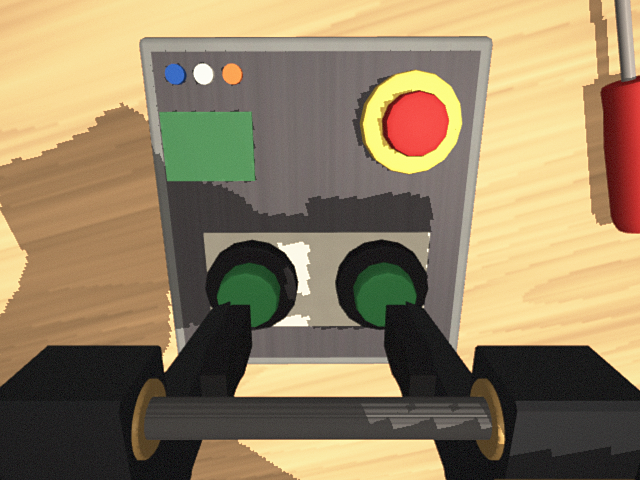

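The wrist view has both fingertips, at (240,306) and (398,306), over the caps centred near (248,297) and (386,297). They line up once perspective is allowed for. Now I press slowly.

{"name": "step_arm", "arguments": {
  "increments": [
    [[0, 0, -0.8], [0, 0, 0]],
    [[0, 0, -0.7], [0, 0, 0]],
    [[0, 0, -0.3], [0, 0, 0]],
    [[0, 0, -0.2], [0, 0, 0]],
    [[0, 0, -0.2], [0, 0, 0]],
    [[0, 0, -0.2], [0, 0, 0]],
    [[0, 0, -0.2], [0, 0, 0]],
    [[0, 0, -0.2], [0, 0, 0]],
    [[0, 0, -0.1], [0, 0, 0]],
    [[0, 0, -0.1], [0, 0, 0]]
  ]
}}

```text
clock: 11.3
tool_pos: [0.5342, 0.1725, 0.0614]
eef_rot: [0.991, -0.135, 0.0, -0.0]
contact_force: [-2.5, -0.9, 16.9]
opening: 0.602
finger_force: 8.7
```

{"name": "step_arm", "arguments": {
  "increments": [
    [[0, 0, 0], [0, 0, 0]],
    [[0, 0, 0], [0, 0, 0]],
    [[0, 0, 0], [0, 0, 0]],
    [[0, 0, 0], [0, 0, 0]],
    [[0, 0, 0], [0, 0, 0]],
    [[0, 0, 0], [0, 0, 0]],
    [[0, 0, 0], [0, 0, 0]],
    [[0, 0, 0], [0, 0, 0]],
    [[0, 0, 0], [0, 0, 0]],
    [[0, 0, 0], [0, 0, 0]]
  ]
}}

```text
clock: 12.3
tool_pos: [0.5341, 0.1725, 0.0615]
eef_rot: [0.991, -0.135, 0.0, -0.0]
contact_force: [-1.7, -0.3, 8.2]
opening: 0.599
finger_force: 4.1
```

Run:
```python
from plant import r
import numpy as np,cv2
p,d=r.snapshot("scene");s=r.get_state();print(s["tool_pos"],s["contact_force"],s["moment"],s["opening"])
cv2.imwrite("pics/s2.png",cv2.resize(p[165:325,225:435],None,fx=3.7,fy=3.7,interpolation=cv2.INTER_CUBIC)[:,:,::-1])
```

```text
[0.53414134 0.17250137 0.0614895 ] [-1.82199415 -0.34037155  8.12752505] [-0.03416106  0.34185334  0.02851095] 0.597751284262644
```

View pics/s2.png

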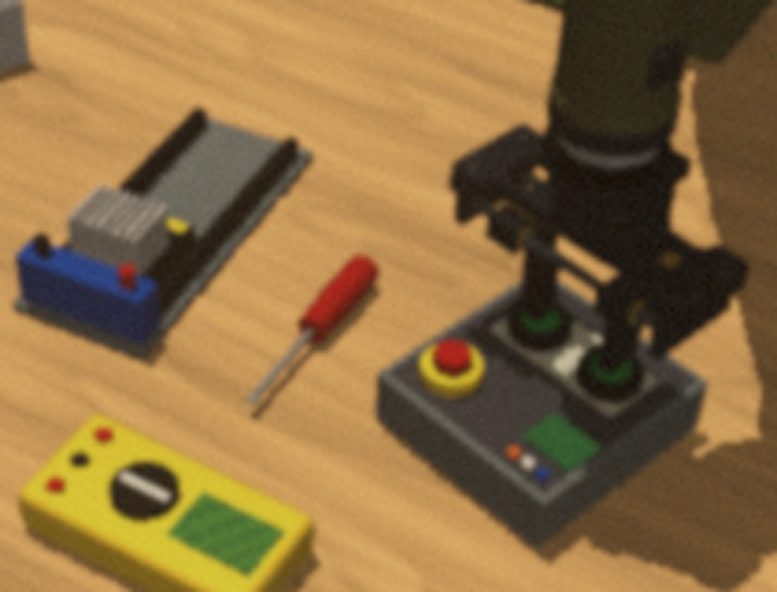

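{"name": "step_arm", "arguments": {
  "increments": [
    [[0, 0, 0], [0, 0, 0]],
    [[0, 0, 0], [0, 0, 0]],
    [[0, 0, 0], [0, 0, 0]],
    [[0, 0, 0], [0, 0, 0]],
    [[0, 0, 0], [0, 0, 0]],
    [[0, 0, 0], [0, 0, 0]],
    [[0, 0, 0], [0, 0, 0]],
    [[0, 0, 0], [0, 0, 0]],
    [[0, 0, 0], [0, 0, 0]],
    [[0, 0, 0], [0, 0, 0]]
  ]
}}

```text
clock: 13.35
tool_pos: [0.5341, 0.1725, 0.0615]
eef_rot: [0.991, -0.135, 0.0, -0.0]
contact_force: [-2.3, 0.2, 8.7]
opening: 0.599
finger_force: 4.1
```

{"name": "step_arm", "arguments": {
  "increments": [
    [[0, 0, 0], [0, 0, 0]],
    [[0, 0, 0], [0, 0, 0]],
    [[0, 0, 0], [0, 0, 0]],
    [[0, 0, 0], [0, 0, 0]],
    [[0, 0, 0], [0, 0, 0]],
    [[0, 0, 0], [0, 0, 0]],
    [[0, 0, 0], [0, 0, 0]],
    [[0, 0, 0], [0, 0, 0]],
    [[0, 0, 0], [0, 0, 0]],
    [[0, 0, 0], [0, 0, 0]]
  ]
}}

```text
clock: 14.35
tool_pos: [0.5342, 0.1725, 0.0615]
eef_rot: [0.991, -0.135, 0.0, -0.0]
contact_force: [-0.7, 0.0, 8.5]
opening: 0.599
finger_force: 4.1
```

The scene view shows a fingertip on each green cap (at (543,322) and (612,372)). Both are down, and the sled sits against the stop. They have been held for 3 s with 8 N in total, so I release straight up.

{"name": "step_arm", "arguments": {
  "increments": [
    [[0, 0, 0.5], [0, 0, 0]],
    [[0, 0, 0.5], [0, 0, 0]],
    [[0, 0, 1], [0, 0, 0]],
    [[0, 0, 1.5], [0, 0, 0]],
    [[0, 0, 2], [0, 0, 0]],
    [[0, 0, 2], [0, 0, 0]],
    [[0, 0, 2], [0, 0, 0]],
    [[0, 0, 2], [0, 0, 0]],
    [[0, 0, 0], [0, 0, 0]],
    [[0, 0, 0], [0, 0, 0]]
  ]
}}

```text
clock: 15.35
tool_pos: [0.5339, 0.1726, 0.1758]
eef_rot: [0.991, -0.135, 0.0, -0.0]
contact_force: [0.6, -0.8, -0.6]
opening: 0.598
finger_force: 0.0
```

{"name": "step_arm", "arguments": {
  "increments": [
    [[-1, 0, 0.5], [0, 0, 0]],
    [[-1, 0, 0.5], [0, 0, 0]],
    [[-1, 0, 0.5], [0, 0, 0]],
    [[-1, 0, 0.5], [0, 0, 0]],
    [[0, 0, 0], [0, 0, 0]],
    [[0, 0, 0], [0, 0, 0]],
    [[0, 0, 0], [0, 0, 0]],
    [[0, 0, 0], [0, 0, 0]],
    [[0, 0, 0], [0, 0, 0]],
    [[0, 0, 0], [0, 0, 0]]
  ]
}}

```text
clock: 16.35
tool_pos: [0.4941, 0.1724, 0.1956]
eef_rot: [0.991, -0.135, -0.0, 0.0]
contact_force: [0.0, -0.2, 0.9]
opening: 0.598
finger_force: 0.0
```

Run:
```python
from plant import r
import numpy as np,cv2
from h import *
p,d=r.snapshot("wrist");np.savez("pics/w5.npz",p=p,d=d,**r.calibration("wrist"));W=load("w5")
h=cv2.cvtColor(p,cv2.COLOR_RGB2HSV);m=cv2.inRange(h,(45,90,40),(80,255,255))
n,l,st,ce=cv2.connectedComponentsWithStats(m)
for i in range(1,n):
    if st[i,4]>500:print(ce[i],dep(W,*ce[i]))
s=r.get_state();print(s["clock"],s["tool_pos"],s["contact_force"])
cv2.imwrite("pics/w5.png",p[:,:,::-1])
```

```text
[227.51117991  73.47299622] [0.60906595 0.20178519 0.04837049]
[254.68131868 176.12637363] [0.54272704 0.20146977 0.07009081]
[347.17568517 176.02108222] [0.52653728 0.14303952 0.06900387]
16.4 [0.49405977 0.17237286 0.19561693] [ 0.75201207  0.06204169 -0.26902963]
```

Both caps are back up at about 69–70 mm and the arm is clear.

```bash
python3 -c "
from plant import r
print(r.finish_job())"
```

```text
the job is handed in; nothing more can be done
None
```

I pushed the sled home against the stop, held both green buttons down together for about 3 s, released them and moved the arm clear; the job was handed in at 16.4 s, and no verdict came back.

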